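# Find and nip up the loose-capped jar

## Task

One of the three white jars of mould powder in the wooden rack has a loose cap. Try the caps with a small twist to find it, screw that cap down clockwise until it stops while its jar stands in the rack, then lower the jar upright onto the floor of the shallow steel tray, to be used first, before letting go of it. Leave the two tight jars standing in the rack and the other things on the bench where they are.

Things in the scene. Friction and masses are not known exactly. Their poses are not given: they have to be found in the camera images.
- jar_a_mid (a point): Middle of a jar, z up. Jar 112 mm tall, 0.2 to 0.5 kg: white square body 60 x 60 x 70 mm (sides along x, y), neck 36 mm wide and 16 high, round black ribbed cap 46 mm wide and 26 high, centre 43 mm above this point. Its underside is 10 mm above the bench, in any of the rack's pockets. It can be lifted by its cap, tight or loose. The three jars look alike; which is loose cannot be seen.
- jar_b_mid (a point): Middle of a jar, z up. Jar 112 mm tall, 0.2 to 0.5 kg: white square body 60 x 60 x 70 mm (sides along x, y), neck 36 mm wide and 16 high, round black ribbed cap 46 mm wide and 26 high, centre 43 mm above this point. Its underside is 10 mm above the bench, in any of the rack's pockets. It can be lifted by its cap, tight or loose. The three jars look alike; which is loose cannot be seen.
- jar_c_mid (a point): Middle of a jar, z up. Jar 112 mm tall, 0.2 to 0.5 kg: white square body 60 x 60 x 70 mm (sides along x, y), neck 36 mm wide and 16 high, round black ribbed cap 46 mm wide and 26 high, centre 43 mm above this point. Its underside is 10 mm above the bench, in any of the rack's pockets. It can be lifted by its cap, tight or loose. The three jars look alike; which is loose cannot be seen.
- cap_a (a joint): Turn of this jar's cap, rad, positive anticlockwise from above; starts between -0.1 and 0.1 on all three. A tight cap does not turn in a gripper, either way (fingers slip round it). The loose one turns easily (0.1 N m) from +0.4 down to a hard stop at -0.9 = screwed fully down; it stays where left and does not rise or come off. A light bar across its top shows its angle.
- cap_b (a joint): Turn of this jar's cap, rad, positive anticlockwise from above; starts between -0.1 and 0.1 on all three. A tight cap does not turn in a gripper, either way (fingers slip round it). The loose one turns easily (0.1 N m) from +0.4 down to a hard stop at -0.9 = screwed fully down; it stays where left and does not rise or come off. A light bar across its top shows its angle.
- cap_c (a joint): Turn of this jar's cap, rad, positive anticlockwise from above; starts between -0.1 and 0.1 on all three. A tight cap does not turn in a gripper, either way (fingers slip round it). The loose one turns easily (0.1 N m) from +0.4 down to a hard stop at -0.9 = screwed fully down; it stays where left and does not rise or come off. A light bar across its top shows its angle.
- rack: Wooden block fixed to the bench, 95 (x) x 315 (y) x 40 mm high, origin at the centre of its underside, z up. Three square pockets of 65 mm, 30 mm deep, in a row along its y axis at y = -105, 0 and +105 mm; each holds one jar, with about 2.5 mm of play a side, so a twisted jar turns only about 0.1 rad before its corners stop it.
- tray: Shallow steel tray fixed to the bench, 200 (x) x 140 (y) x 22 mm high, walls and floor 4 mm, origin at the centre of its underside. A sinker stands in its +x half; its -x half is free.
- tray_spot (a point): Point on the tray's inner floor (4 mm above the bench) in the middle of its free half: 45 mm to the -x side of the tray's centre, axes as the tray.
- sinker_1: Bystander: dark bell-shaped lead sinker, 42 mm wide, 40 mm high, upright in the +x half of the tray (about 60 mm from its centre); origin at the centre of its underside.
- sinker_2: Bystander: the same sinker, upright on the bench about 95 to 110 mm to the -x side of the rack's centre line; origin at the centre of its underside.
- ingot: Bystander: lead ingot, 50 x 130 x 29 mm high, on the bench on the robot's side of the tray; origin at the centre of its underside.
- ladle: Bystander: chrome ladle lying behind the work area, bowl 72 mm wide and 32 mm high with its origin under the bowl's centre, 270 mm handle along its -x.
- cobalt_jar: Bystander: round blue glass jar with a cork, 68 mm wide, 78 mm high, behind the work area; origin at the centre of its underside.
There are look-alikes about, which are no part of the job. Leave any red look-alike of the part that bears jar_a_mid alone. Leave any turquoise look-alike of the part that bears jar_b_mid alone.

How it is judged:
On the way, in this order (a step that is already met when the one before it is completed fails the run):
1. the loose cap is screwed down (within 0.12 rad of its stop) with its jar still in the rack (((value of joint cap_a below -0.78 rad and distance of jar_a_mid from where it was at the start of the episode below 0.015 m) or (value of joint cap_b below -0.78 rad and distance of jar_b_mid from where it was at the start of the episode below 0.015 m) or (value of joint cap_c below -0.78 rad and distance of jar_c_mid from where it was at the start of the episode below 0.015 m))), for 0.1 s.
2. that jar stands on the tray's floor while still held (((value of joint cap_a below -0.78 rad and z of jar_a_mid in the frame of tray below 0.066 m and horizontal distance between jar_a_mid and tray below 0.09 m and contact force between jar_a and tray above 0.2 N and contact force between the fingers and jar_a above 0.5 N) or (value of joint cap_b below -0.78 rad and z of jar_b_mid in the frame of tray below 0.066 m and horizontal distance between jar_b_mid and tray below 0.09 m and contact force between jar_b and tray above 0.2 N and contact force between the fingers and jar_b above 0.5 N) or (value of joint cap_c below -0.78 rad and z of jar_c_mid in the frame of tray below 0.066 m and horizontal distance between jar_c_mid and tray below 0.09 m and contact force between jar_c and tray above 0.2 N and contact force between the fingers and jar_c above 0.5 N))), for 0.05 s.
At the end, for the whole second after the job is handed in: The jar that had the loose cap, now screwed down to within 0.12 rad of its stop, stands upright (within 0.06 rad), flat on the tray's floor between its walls and at rest; the two tight jars stand in their own pockets of the rack (centre within 12 mm of the start, upright within 0.1 rad) (((value of joint cap_a below -0.78 rad and x of jar_a_mid in the frame of tray between -0.08 and 0.08 m and y of jar_a_mid in the frame of tray between -0.05 and 0.05 m and z of jar_a_mid in the frame of tray between 0.055 and 0.064 m and angle between jar_a_mid's own z axis and vertical below 0.06 rad and linear speed of jar_a below 0.02 m/s and distance of each of jar_b_mid, jar_c_mid from where it was at the start of the episode below 0.012 m and angle between each of jar_b_mid, jar_c_mid's own z axis and vertical below 0.1 rad) or (value of joint cap_b below -0.78 rad and x of jar_b_mid in the frame of tray between -0.08 and 0.08 m and y of jar_b_mid in the frame of tray between -0.05 and 0.05 m and z of jar_b_mid in the frame of tray between 0.055 and 0.064 m and angle between jar_b_mid's own z axis and vertical below 0.06 rad and linear speed of jar_b below 0.02 m/s and distance of each of jar_a_mid, jar_c_mid from where it was at the start of the episode below 0.012 m and angle between each of jar_a_mid, jar_c_mid's own z axis and vertical below 0.1 rad) or (value of joint cap_c below -0.78 rad and x of jar_c_mid in the frame of tray between -0.08 and 0.08 m and y of jar_c_mid in the frame of tray between -0.05 and 0.05 m and z of jar_c_mid in the frame of tray between 0.055 and 0.064 m and angle between jar_c_mid's own z axis and vertical below 0.06 rad and linear speed of jar_c below 0.02 m/s and distance of each of jar_a_mid, jar_b_mid from where it was at the start of the episode below 0.012 m and angle between each of jar_a_mid, jar_b_mid's own z axis and vertical below 0.1 rad))); the robot touches nothing.
It fails at once if a bystander is moved by more than 30 mm (distance of any of sinker_1, sinker_2, ingot, ladle, cobalt_jar from where it was at the start of the episode above 0.03 m).
It also fails if it takes over 58 s, if anything falls off the work surface, if the arm or the gripper's body presses on something with over 40 N, if the wrist force passes 120 N, or if a joint passes its speed limit or range.

## Robot

A 6-joint arm with a two-finger parallel gripper is mounted at the origin on the work surface. World frame = base frame: x ahead of the robot, y to its left, z up, the work surface at z = 0. Lengths are in m, angles in rad, forces in N, time in s.
With the tool pointing down it reaches from about 0.35 to 0.8 m from the base axis. Payload 7.3 kg.
Tool frame: the origin (TCP) lies between the finger pads; the fingertips stand 25 mm ahead of it and the grasp point (between the pads) lies 6 mm ahead of it (r.tip_extent is the distance from the TCP to the fingertips, in m); z points along the fingers, y is the direction in which the jaws open and shut (so a half turn about z gives the same grasp; the last joint's range is limited). The gripper opens to 85 mm and grips with 20 to 120 N. Pads are 22 mm wide; open, the fingers measure 114 mm over their backs; the gripper's body (76 mm by 85 mm) begins 54 mm behind the grasp point. The pads swing forward as they close: fully open they stand 13 mm farther back than shut.
Start: joints at [1.055, 0.342, 1.524, -0, 1.275, -0.146], TCP at [0.19, 0.49, 0.256] pointing down, gripper open.
Joint ranges: [-2.53, 2.53], [-0.77, 2.02], [0.04, 2.7], [-1, 4.14], [0.28, 2.66], [-3.11, 3.11]. Speed limits (rad/s): [2.57, 2.57, 3.14, 3.14, 3.14, 3.14].

## Interface

Orientations are given as a unit quaternion [x, y, z, w].
In Python, from workcell import r, command_gripper, optics gives the robot as it stands. The module is installed in compiled form; this text tells all that it offers. Calls block until the motion is done:
- r.reach(position, orientation): joint-space move of the TCP to a pose.
- r.move_straight(position, orientation=None, speed=0.15, max_force=None): straight line of the TCP; orientation=None keeps the orientation; speed is the mean speed in m/s. With max_force (N) it stops when the force on the tool has changed by that much, and returns True; else False.
- r.movej(angles): joint-space move.
- command_gripper(opening, force=None): finger opening in m; force is the grip in N (None keeps the last); returns when the fingers have stopped.
- r.hold(seconds).
- r.solve_ik(position, orientation): joint angles nearest the present ones, or None.
- r.read_state(): the state.
- optics.get_image(name): name is "side" or "top"; returns (picture, depth): 420x560x3 uint8, red, green, blue; 420x560 float32, m along the optical axis (not along the pixel's ray), 0 where there is no reading.
- optics.camera_model(name): a dict with "K" (3x3 intrinsics, pixels), "R" (3x3) and "t" (3): a world point X has camera coordinates R X + t. Camera axes: x right, y down, z forward; pixel columns grow to the right and rows downward; lengths in m; the calibration is good to about 2 mm. A picture is of the moment at which its call begins. camera_model takes no time and is no camera call.
A pose or a line that the arm cannot do raises r.PlanningError and nothing moves.
- r.finish_job(): hands the job in, once; it reports no verdict.
The state is a dict: "time_s": time; "joint_positions": joint angles; "dq": joint speeds; "tau": joint torques, N m; "eef_pos": TCP position; "eef_rot": TCP orientation; "contact_force": force on the tool from outside, world axes, zero at the start; "torque": the same for the moment, N m; "grip_width": finger opening in m.
Only numpy, scipy, OpenCV 4.12 (cv2) and the standard library are available. Lean on these libraries where they do the work, as an engineer would, in place of code of your own. Each camera call takes 0.05 s, during which the arm holds its last target.

## Working session

There is one attempt and no reset: what is moved stays moved. The work goes in short steps, each a Python script; the robot and the scene stay as the last script left them, time stands still between calls to the robot, and variables do not carry over. Pictures are saved under pics/ and viewed, and the job is handed in when it is done.

```bash
mkdir -p pics; python3 - <<'E'
from workcell import r, command_gripper, optics
import cv2, numpy as np
s=r.read_state()
print({k:np.round(v,3).tolist() if not isinstance(v,str) else v for k,v in s.items()})
for n in ("top","side"):
    im,d=optics.get_image(n); cv2.imwrite(f"pics/{n}0.png",im[:,:,::-1]); np.save(f"pics/{n}0_d.npy",d)
    m=optics.camera_model(n); print(n,np.round(m["K"],1).tolist(),np.round(m["R"],3).tolist(),np.round(m["t"],3).tolist())
E
```

```text
{'time_s': 0.0, 'joint_positions': [1.055, 0.343, 1.525, -0.0, 1.275, -0.146], 'dq': [-0.0, 0.0, -0.002, 0.001, -0.001, -0.001], 'tau': [0.0, -43.369, -24.601, -0.0, 0.008, 0.0], 'eef_pos': [0.19, 0.489, 0.256], 'eef_rot': [0.184, 0.983, -0.001, -0.0], 'contact_force': [0.458, 0.452, -0.193], 'torque': [0.004, 0.013, -0.006], 'grip_width': 0.086}
top [[446.3, 0.0, 281.0], [0.0, 446.3, 212.9], [0.0, 0.0, 1.0]] [[0.014, -1.0, -0.006], [-0.985, -0.012, -0.169], [0.169, 0.008, -0.986]] [-0.011, 0.533, 1.023]
side [[488.5, 0.0, 280.7], [0.0, 488.5, 205.8], [0.0, 0.0, 1.0]] [[0.946, -0.325, -0.001], [-0.239, -0.692, -0.682], [0.221, 0.645, -0.732]] [-0.518, 0.182, 0.953]
```

View pics/top0.png

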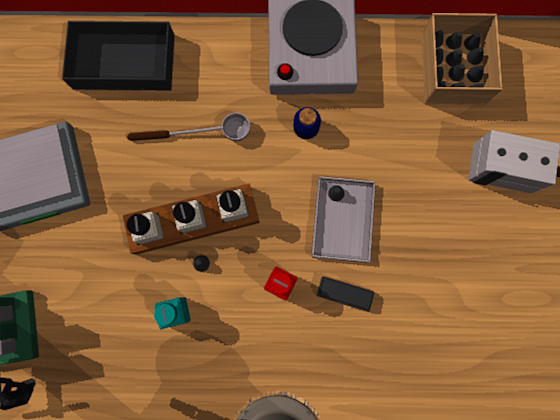

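View pics/side0.png

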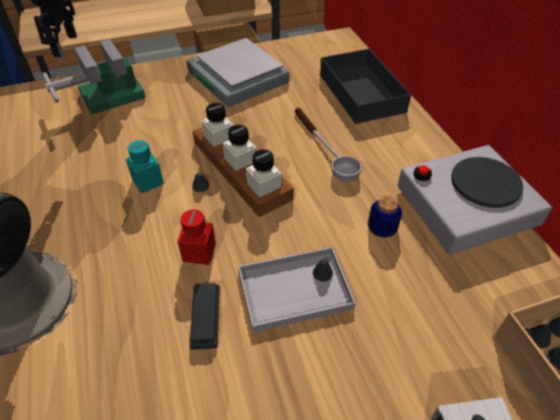

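The top view shows the tilted rack at about (190,218). Its capped jars are near (140,224), (184,213) and (231,202). The tray is at (343,220) with the sinker in its upper half, and the red and turquoise look-alikes are at (280,284) and (172,313). Next I'll measure them.

```bash
cat > h.py <<'E'
import numpy as np, cv2
from workcell import r, command_gripper, optics
def ray(n,uv,z):
    m=optics.camera_model(n);K,R,t=[np.array(m[k]) for k in "KRt"]
    uv=np.atleast_2d(np.asarray(uv,float)); d=(np.linalg.inv(K)@np.c_[uv,np.ones(len(uv))].T).T@R
    c=-R.T@t; return c+d*((z-c[2])/d[:,2])[:,None]
def cloud(n,d):
    m=optics.camera_model(n);K,R,t=[np.array(m[k]) for k in "KRt"]
    v,u=np.mgrid[:d.shape[0],:d.shape[1]]
    p=np.stack([(u-K[0,2])/K[0,0]*d,(v-K[1,2])/K[1,1]*d,d],-1)-t
    return p@R
def proj(n,X):
    m=optics.camera_model(n);K,R,t=[np.array(m[k]) for k in "KRt"]
    c=(K@(R@np.atleast_2d(X).T+t[:,None])); return (c[:2]/c[2]).T
def rect(P):
    (c,s,a)=cv2.minAreaRect((P[:,:2]*1000).astype(np.float32)); return np.round(c,1),np.round(s,1),round(a,1)
def snap(tag,n,crop=None,k=1):
    im,d=optics.get_image(n); o=im[:,:,::-1]
    if crop: x0,y0,x1,y1=crop; o=o[y0:y1,x0:x1]
    o=cv2.resize(o,None,fx=k,fy=k,interpolation=cv2.INTER_CUBIC); cv2.imwrite(f"pics/{tag}.png",o); return im,d
E
python3 - <<'E'
from h import *
for n in ("top","side"):
    im=cv2.imread(f"pics/{n}0.png"); d=np.load(f"pics/{n}0_d.npy"); P=cloud(n,d)
    ok=d>0
    Z=P[...,2]; W=ok&(P[...,0]>.25)&(P[...,0]<.8)&(abs(P[...,1])<.5)
    for nm,lo,hi in (("captop",.112,.135),("racktop",.034,.046),("h15-32",.016,.032)):
        m=(W&(Z>lo)&(Z<hi)).astype(np.uint8); 
        N,L,S,C=cv2.connectedComponentsWithStats(m)
        for i in range(1,N):
            if S[i,4]>60:
                q=P[L==i]; print(n,nm,S[i,4],np.round(C[i]),"xyz",np.round(np.median(q,0),4),"rect",*rect(q))
# light bars on the caps
im=cv2.imread("pics/top0.png"); hsv=cv2.cvtColor(im,cv2.COLOR_BGR2HSV)
for n,pts in (("top",[(140,224),(184,213),(231,202)]),):
    cv2.imwrite("pics/caps0.png",cv2.resize(im[175:275,110:270],None,fx=5,fy=5,interpolation=cv2.INTER_CUBIC))
cv2.imwrite("pics/tray0.png",cv2.resize(im[165:320,255:385],None,fx=3.8,fy=3.8,interpolation=cv2.INTER_CUBIC))
E
```

```text
top captop 341 [230. 200.] xyz [0.5474 0.1103 0.1225] rect [547.8 110.8] [45.2 44.9] 30.7
top captop 349 [183. 211.] xyz [0.5207 0.2126 0.122 ] rect [520.8 212.9] [46.3 45.2] 75.5
top captop 360 [137. 224.] xyz [0.4918 0.313  0.1222] rect [492.4 314.1] [45.  46.2] 67.8
top captop 180 [280. 283.] xyz [ 0.3662 -0.0044  0.1135] rect [367.1  -5.3] [41.  41.5] 0.6
top captop 127 [167. 313.] xyz [0.2966 0.2409 0.1134] rect [298.1 238.4] [44. 34.] 6.9
top racktop 97 [478. 162.] xyz [ 0.6622 -0.4836  0.0397] rect [ 673.7 -483.5] [104.6  25.2] 2.5
top racktop 273 [ 79. 191.] xyz [0.5792 0.4907 0.0395] rect [593.9 486.2] [93.5 27.4] 0.0
top racktop 2665 [194. 219.] xyz [0.5162 0.1918 0.0402] rect [520.5 213.5] [ 96.6 315.3] 15.3
top h15-32 290 [218. 127.] xyz [0.7488 0.1438 0.0237] rect [762.2 171.7] [188.1  70. ] 83.9
top h15-32 249 [149. 134.] xyz [0.7352 0.3346 0.0193] rect [735.8 329.6] [ 20.1 115.4] 5.7
top h15-32 111 [475. 164.] xyz [ 0.6623 -0.4831  0.024 ] rect [ 672. -483.] [105.1  25.6] 3.7
top h15-32 114 [ 83. 189.] xyz [0.5869 0.4859 0.0248] rect [596.7 486. ] [102.4  26.6] 0.7
top
[... 1725 characters left out ...]
 rect [478.5 188.2] [ 91.9 327.8] 32.2
side h15-32 152 [147. 182.] xyz [0.2945 0.2174 0.0243] rect [284.  226.8] [40.1 80.5] 62.2
side h15-32 85 [200. 182.] xyz [0.4091 0.1795 0.0233] rect [409.2 181.2] [20.7 30.6] 80.6
side h15-32 155 [382. 228.] xyz [ 0.7429 -0.0914  0.0241] rect [752.7 -80.7] [33.5 67.4] 58.5
side h15-32 175 [198. 254.] xyz [ 0.359  -0.0301  0.0242] rect [368.6 -25.2] [79.5 40.2] 14.8
side h15-32 941 [295. 287.] xyz [ 0.5217 -0.1762  0.0213] rect [ 522.6 -157.7] [143.3 200.6] 85.1
side h15-32 132 [322. 271.] xyz [ 0.5818 -0.1515  0.0231] rect [ 584.5 -146.2] [25.1 34.9] 55.5
side h15-32 1477 [204. 314.] xyz [ 0.3411 -0.1703  0.0289] rect [ 341.6 -161.9] [128.9  49. ] 74.4
```

View pics/caps0.png

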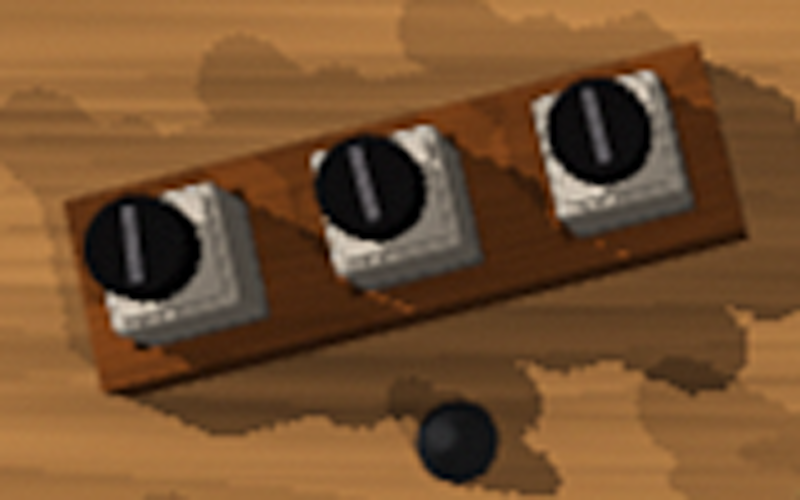

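The three caps are at about (0.546,0.111), (0.519,0.213) and (0.491,0.314), with a rack yaw of +0.267. The tray is at about (0.525,-0.158) with a yaw of -0.08. I'll try the nearest cap first, jar 3.

```bash
cat >> h.py <<'E'
CAPS={1:(0.546,0.1106),2:(0.5195,0.2128),3:(0.4912,0.3143)}
def down(psi): return [np.cos(psi/2),np.sin(psi/2),0,0]
ZG=0.117
def st():
    s=r.read_state(); return "t=%.2f q6=%.3f w=%.4f F=%s T=%s pos=%s"%(s["time_s"],s["joint_positions"][5],s["grip_width"],np.round(s["contact_force"],1),np.round(s["torque"],3),np.round(s["eef_pos"],4))
def turn(dq):
    q=np.array(r.read_state()["joint_positions"],float); q[5]+=dq; r.movej(q.tolist())
def approach(k,psi=3.41):
    x,y=CAPS[k]
    r.reach([x,y,0.17],down(psi)); 
    r.move_straight([x,y,ZG],speed=0.12,max_force=15)
E
cat > test.py <<'E'
import sys
from h import *
k=int(sys.argv[1])
approach(k); print(st())
command_gripper(0.03,force=30); r.hold(.1); print("grip",st())
for i in range(3):
    turn(-0.12); r.hold(.1); print(st())
snap(f"test{k}","top",(110,160,270,270),5)
E
python3 test.py 3
```

```text
t=2.04 q6=-1.401 w=0.0855 F=[ 0.5 -0.2  1.5] T=[-0.01   0.019 -0.013] pos=[0.4912 0.3148 0.1175]
grip t=2.59 q6=-1.401 w=0.0454 F=[-0.9  2.2  6. ] T=[ 0.351  0.223 -0.032] pos=[0.4915 0.3148 0.1178]
t=2.94 q6=-1.519 w=0.0450 F=[-2.7  3.5  3.4] T=[0.774 0.53  0.014] pos=[0.4913 0.3151 0.118 ]
t=3.29 q6=-1.637 w=0.0453 F=[-3.6  4.4  2.8] T=[ 0.856  0.728 -0.008] pos=[0.491  0.3153 0.1179]
t=3.64 q6=-1.755 w=0.0451 F=[-4.2  2.3  4.4] T=[0.739 0.847 0.067] pos=[0.4904 0.3153 0.1178]
```

View pics/test3.png

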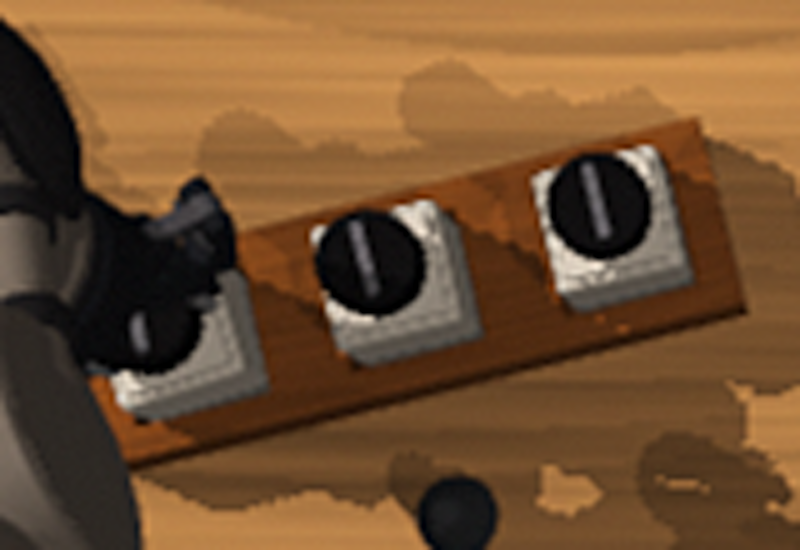

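The visible lower half of jar 3's bar, around (140,335), looks almost unturned. I had the sign of q6 the wrong way round: decreasing it turns anticlockwise, which is still a valid test. I'll turn clockwise and check from the side camera.

```bash
python3 - <<'E'
from h import *
a,_=snap("s3a","side",(165,70,325,220),3.6)
for i in range(2):
    turn(0.3); r.hold(.05); print(st())
b,_=snap("s3b","side",(165,70,325,220),3.6)
cv2.imwrite("pics/s3.png",cv2.resize(np.hstack([x[85:135,190:245,::-1] for x in (cv2.imread("pics/side0.png")[:,:,::-1],a,b)]),None,fx=4.8,fy=4.8,interpolation=cv2.INTER_CUBIC))
E
```

```text
t=4.18 q6=-1.458 w=0.0452 F=[-0.8  3.1  0.4] T=[0.559 0.213 0.064] pos=[0.4904 0.3152 0.1176]
t=4.62 q6=-1.162 w=0.0451 F=[ 1.2  3.1 -1.1] T=[ 0.659 -0.307 -0.029] pos=[0.491  0.3152 0.1177]
```

View pics/s3.png

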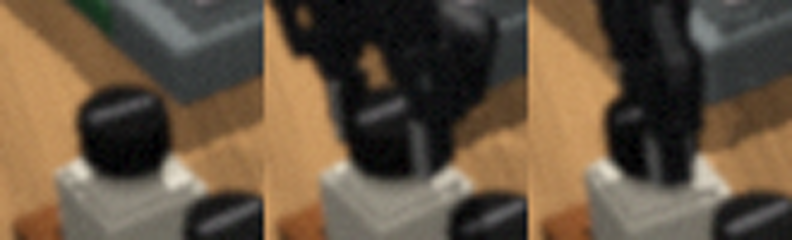

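```bash
python3 - <<'E'
from h import *
turn(0.25); print(st())
command_gripper(0.085); print(st())
p=r.read_state()["eef_pos"]; r.move_straight([p[0],p[1],0.165],speed=0.2)
x,y=CAPS[2]; r.reach([x,y,0.17],down(3.41)); print(st())
snap("after3","top",(110,160,270,270),5)
E
```

```text
t=5.02 q6=-0.916 w=0.0452 F=[1.6 1.8 1.8] T=[ 0.268 -0.358 -0.027] pos=[0.4912 0.315  0.1179]
t=5.49 q6=-0.912 w=0.0850 F=[ 0.3 -0.2 -0.3] T=[-0.025 -0.003  0.016] pos=[0.4908 0.3151 0.1177]
t=6.57 q6=-1.585 w=0.0848 F=[ 0.1 -0.1 -0.7] T=[-0.012  0.029 -0.005] pos=[0.519  0.2129 0.1691]
```

View pics/after3.png

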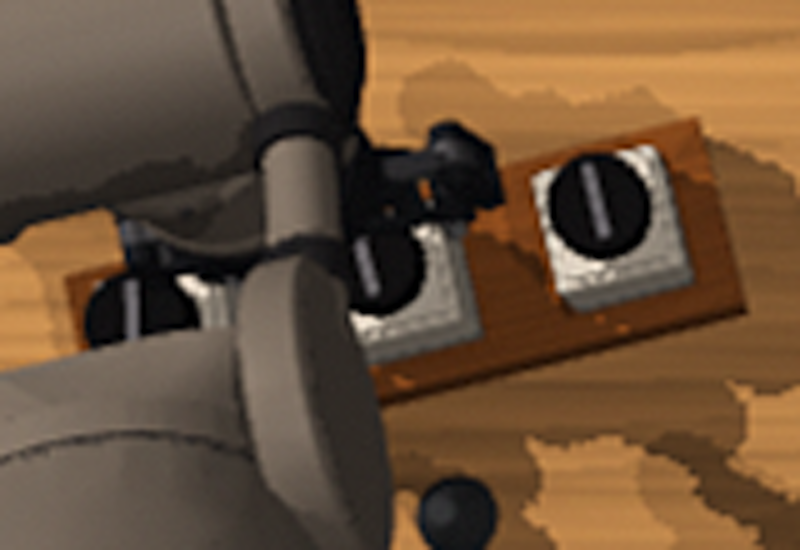

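Jar 3's bar at (133,310) is still near its original direction after about 0.84 rad of clockwise finger turn, so its cap is tight. Next is jar 2, turning clockwise.

```bash
cat > test.py <<'E'
import sys
from h import *
k=int(sys.argv[1])
approach(k); print(st())
command_gripper(0.03,force=30); print("grip",st())
for i in range(2):
    turn(0.25); print(st())
command_gripper(0.085)
p=r.read_state()["eef_pos"]; r.move_straight([p[0],p[1],0.165],speed=0.2)
j=1 if k==2 else 2
x,y=CAPS[j]; r.reach([x,y,0.17],down(3.41)); print(st())
snap(f"after{k}","top",(110,160,270,270),5)
E
python3 test.py 2
```

```text
t=7.46 q6=-1.587 w=0.0850 F=[0.  0.2 0. ] T=[-0.013  0.015 -0.032] pos=[0.5198 0.213  0.1174]
grip t=7.90 q6=-1.587 w=0.0454 F=[-1.4  2.1  4.5] T=[ 0.328  0.206 -0.023] pos=[0.5199 0.2132 0.1178]
t=8.25 q6=-1.341 w=0.0449 F=[-1.4 -0.7  2.9] T=[-0.277  0.219 -0.107] pos=[0.5196 0.213  0.1178]
t=8.60 q6=-1.097 w=0.0446 F=[-0.8 -1.5  2.4] T=[-0.312  0.265 -0.054] pos=[0.5195 0.2128 0.1178]
t=10.16 q6=-1.775 w=0.0849 F=[-0.1  1.2 -0.2] T=[-0.001 -0.029 -0.006] pos=[0.5455 0.1108 0.1691]
```

View pics/after2.png

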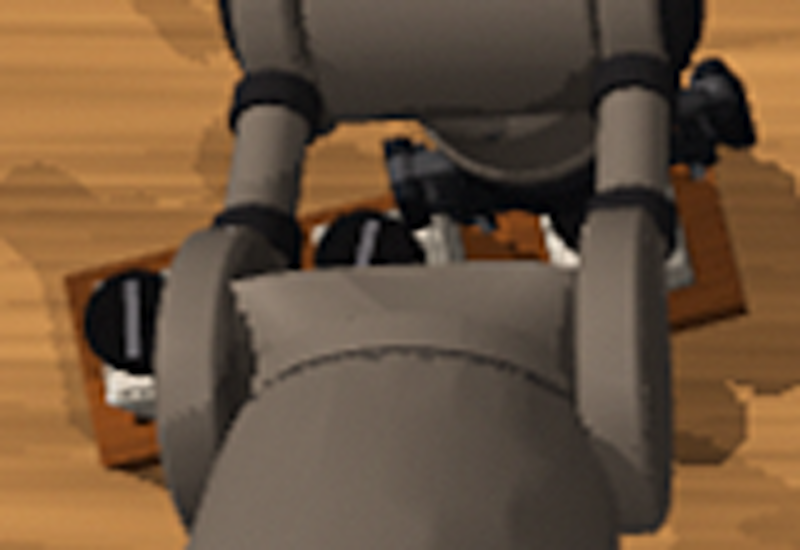

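Jar 2's bar now leans from (375,220) to (360,262), so it turned clockwise by about 0.5 rad while the jar stood still. Jar 2 has the loose cap. I'll screw it down past its stop.

```bash
python3 - <<'E'
from h import *
approach(2); command_gripper(0.03,force=40); print("grip",st())
for i in range(3):
    turn(0.3); print(st())
r.hold(.15)
command_gripper(0.085); print(st())
p=r.read_state()["eef_pos"]; r.move_straight([p[0],p[1],0.165],speed=0.2)
r.reach([0.48,0.02,0.22],down(3.41)); print(st())
snap("screwed","top",(110,160,270,270),5)
E
```

```text
grip t=11.74 q6=-1.587 w=0.0453 F=[-1.9  2.4  5.7] T=[ 0.284  0.175 -0.015] pos=[0.5198 0.2133 0.1179]
t=12.13 q6=-1.291 w=0.0449 F=[-0.8 -0.5  2.2] T=[-0.234  0.273 -0.104] pos=[0.5195 0.2131 0.1178]
t=12.52 q6=-0.996 w=0.0450 F=[-3.1  0.5  3.5] T=[0.037 0.61  0.182] pos=[0.5191 0.2132 0.1178]
t=12.90 q6=-0.702 w=0.0450 F=[ 2.6 -5.6  1.4] T=[-0.929 -0.385  0.614] pos=[0.5205 0.212  0.1181]
t=13.53 q6=-0.697 w=0.0849 F=[ 0.4 -0.1  0.7] T=[0.013 0.002 0.017] pos=[0.5191 0.2133 0.1177]
t=15.07 q6=-1.956 w=0.0852 F=[-0.6  0.8  0.3] T=[ 0.069  0.018 -0.036] pos=[0.4798 0.0203 0.2193]
```

View pics/screwed.png

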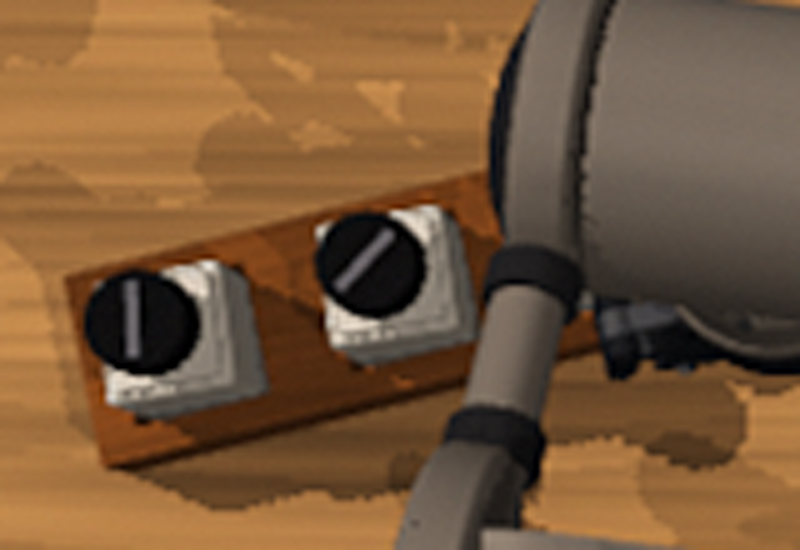

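Jar 2's bar now runs from (338,290) to (393,230), about 0.97 rad clockwise of where it started. The torque rose sharply to 0.61 N m, which is the hard stop. Now I'll grip, lift and carry the jar to the tray.

```bash
python3 - <<'E'
from h import *
approach(2); command_gripper(0.03,force=50); r.hold(.1); print("grip",st())
p=np.array(r.read_state()["eef_pos"])
r.move_straight([p[0],p[1],0.16],speed=0.06); print("lift",st())
r.move_straight([p[0],p[1],0.262],speed=0.15); r.hold(.1); print(st())
snap("lift_t","top"); snap("lift_s","side")
a=cv2.imread("pics/lift_t.png"); b=cv2.imread("pics/lift_s.png"); cv2.imwrite("pics/lift.png",cv2.resize(np.hstack([a[100:300,80:300],b[40:240,140:360]]),None,fx=1.8,fy=1.8))
E
```

```text
grip t=17.09 q6=-1.587 w=0.0448 F=[-1.9  2.2  4.6] T=[ 0.343  0.265 -0.01 ] pos=[0.5198 0.2134 0.1179]
lift t=17.96 q6=-1.586 w=0.0446 F=[-0.6  0.  -3.2] T=[-0.015  0.055 -0.008] pos=[0.5195 0.2133 0.1597]
t=18.89 q6=-1.586 w=0.0444 F=[ 1.  -0.1 -3.7] T=[0.014 0.008 0.022] pos=[0.5192 0.2132 0.2606]
```

View pics/lift.png

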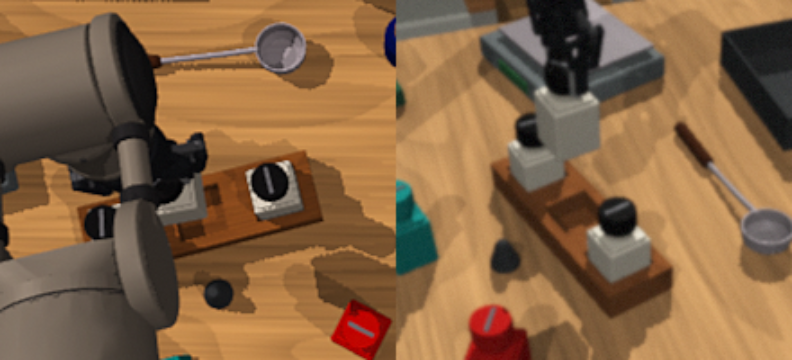

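The jar hangs upright above its empty pocket, at (565,120) in the right half of the picture, and the other two jars are undisturbed. Now the transfer to the tray.

```bash
python3 - <<'E'
from h import *
X,Y=0.480,-0.154
r.move_straight([X,Y,0.262],down(3.41-0.28),speed=0.15); print(st())
r.move_straight([X,Y,0.135],speed=0.12); r.hold(.2); print(st())
snap("over_t","top"); snap("over_s","side")
a=cv2.imread("pics/over_t.png"); b=cv2.imread("pics/over_s.png"); cv2.imwrite("pics/over.png",cv2.resize(np.hstack([a[130:330,220:440],b[180:380,160:380]]),None,fx=1.8,fy=1.8))
E
```

```text
t=21.61 q6=-2.022 w=0.0448 F=[ 0.2 -0.5 -3.7] T=[ 0.048 -0.033 -0.009] pos=[ 0.4801 -0.1535  0.262 ]
t=23.02 q6=-2.022 w=0.0447 F=[-1.  -0.1 -3.5] T=[-0.016 -0.014 -0.001] pos=[ 0.4803 -0.1541  0.1356]
```

View pics/over.png

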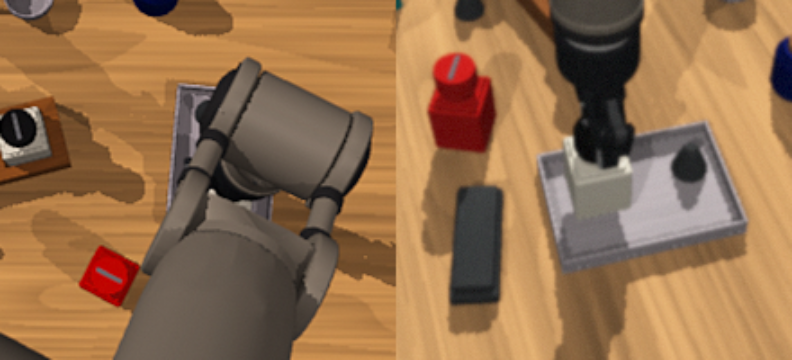

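The jar hangs upright over the tray's free half, with its base near (600,205) and clear of the walls and the sinker at (690,160). Next I lower it until it touches.

```bash
python3 - <<'E'
from h import *
p=r.read_state()["eef_pos"]
print(r.move_straight([p[0],p[1],0.106],speed=0.03,max_force=8)); print(st())
r.hold(.3); print(st())
snap("down_s","side",(220,170,380,330),3.6)
E
```

```text
True
t=23.86 q6=-2.022 w=0.0447 F=[-0.8  1.3  6.9] T=[0.125 0.264 0.006] pos=[ 0.4799 -0.1537  0.1118]
t=24.16 q6=-2.022 w=0.0444 F=[-1.5  1.   7. ] T=[ 0.069  0.239 -0.001] pos=[ 0.4799 -0.1537  0.1118]
```

View pics/down_s.png

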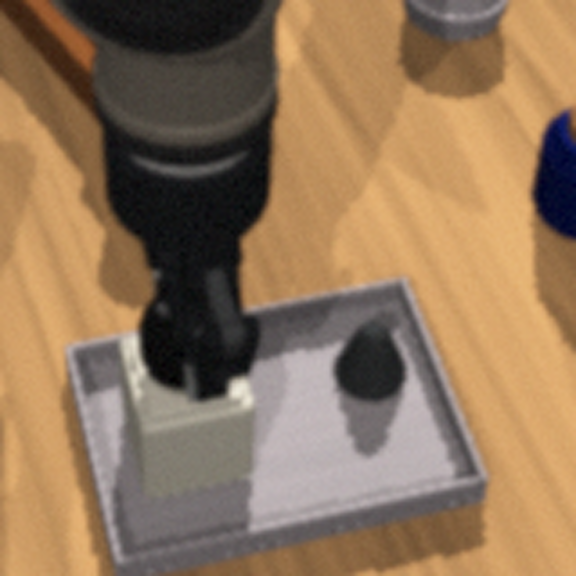

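Contact came at TCP z = 0.1118, exactly where expected, with the jar flat on the tray floor at about (195,430). Now I release, retreat and check.

```bash
python3 - <<'E'
from h import *
command_gripper(0.085); print(st())
p=r.read_state()["eef_pos"]; r.move_straight([p[0],p[1],0.22],speed=0.15)
r.reach([0.25,0.45,0.28],down(2.77)); print(st())
im,d=snap("end_t","top"); ims,ds=snap("end_s","side")
for n,dd in (("top",d),("side",ds)):
    P=cloud(n,dd);Z=P[...,2];W=(dd>0)&(P[...,0]>.4)&(P[...,0]<.66)&(P[...,1]>-.25)&(P[...,1]<.36)
    for lo,hi in ((.108,.135),(.066,.086)):
        m=(W&(Z>lo)&(Z<hi)).astype(np.uint8);N,L,S,C=cv2.connectedComponentsWithStats(m)
        for i in range(1,N):
            if S[i,4]>60:
                q=P[L==i]; print(n,lo,S[i,4],np.round(C[i]),np.round(np.median(q,0),4),np.round([q[:,2].min(),q[:,2].max()],4),*rect(q))
cv2.imwrite("pics/end.png",cv2.resize(np.hstack([im[165:285,110:385,::-1]]),None,fx=2.9,fy=2.9,interpolation=cv2.INTER_CUBIC))
E
```

```text
t=24.69 q6=-2.022 w=0.0847 F=[1.  0.2 0.4] T=[ 0.005  0.048 -0.025] pos=[ 0.4791 -0.1535  0.1108]
t=27.88 q6=-0.285 w=0.0850 F=[ 1.3 -0.4  0.5] T=[ 0.004 -0.037 -0.018] pos=[0.2506 0.4496 0.2798]
top 0.108 349 [230. 200.] [0.5471 0.1102 0.1224] [0.1084 0.1289] [547.4 111.1] [44.9 45.9] 38.6
top 0.108 369 [138. 224.] [0.4912 0.3129 0.1219] [0.1082 0.1273] [492.1 313.5] [45.3 46.3] 69.3
top 0.108 352 [348. 232.] [ 0.4794 -0.1528  0.1166] [0.1087 0.1212] [ 480.  -152.6] [45.2 45.7] 45.7
top 0.066 295 [234. 207.] [0.5324 0.0994 0.0807] [0.0667 0.0859] [548.3 111.3] [60.4 59.9] 14.7
top 0.066 317 [148. 229.] [0.4779 0.2959 0.0805] [0.066 0.086] [492.6 314.9] [60.4 61.3] 11.5
top 0.066 272 [341. 238.] [ 0.4637 -0.1356  0.0756] [0.0662 0.0824] [ 480.6 -152.4] [58.9 60.4] 85.7
side 0.108 262 [215. 110.] [0.4872 0.3067 0.1216] [0.108  0.1273] [488.2 313.1] [45.5 46.6] 33.8
side 0.108 339 [262. 158.] [0.543  0.1044 0.1218] [0.1084 0.1277] [544.8 111. ] [47.6 45.5] 72.2
side 0.108 476 [270. 260.] [ 0.4753 -0.1564  0.1164] [0.1081 0.1206] [ 476.3 -153.9] [46.1 45.2] 36.4
side 0.066 320 [217. 127.] [0.4835 0.2927 0.0795] [0.0662 0.086 ] [488.5 313. ] [61.1 64.1] 10.1
side 0.066 405 [263. 176.] [0.5345 0.0914 0.0798] [0.0664 0.086 ] [544.7 108.1] [60.9 60.1] 14.5
side 0.066 523 [270. 279.] [ 0.4669 -0.1718  0.0754] [0.066  0.0835] [ 475.8 -154.6] [60.4 60.7] 83.4
```

View pics/end.png

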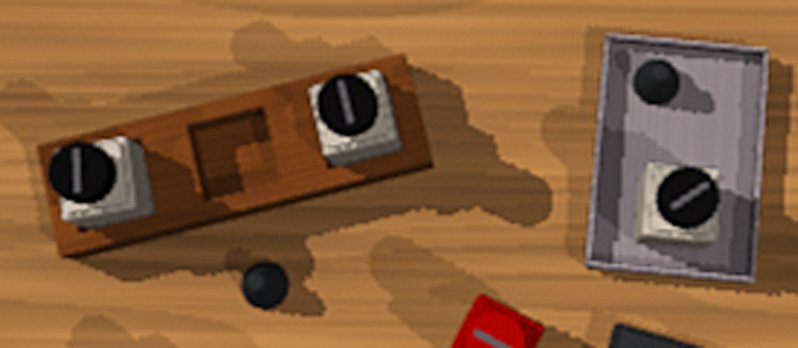

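View pics/end_s.png

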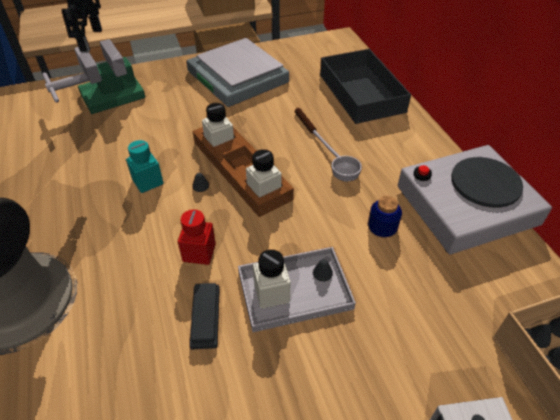

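The jar stands in the tray at picture (680,200), and the rack and bystanders look unmoved. Before handing in, I'll measure the cap's angle relative to its jar.

```bash
python3 - <<'E'
from h import *
def bar(f,n,X):
    g=cv2.imread(f).astype(int).min(2)
    u,v=np.mgrid[0:420,0:560][::-1]
    uv=np.c_[u.ravel(),v.ravel()]; P=ray(n,uv,X[2])
    near=np.hypot(*(P[:,:2]-X[:2]).T)<.019
    m=near&(g.ravel()>60); w=g.ravel()[m]; Q=P[m,:2]
    c=np.average(Q,axis=0,weights=w); e,V=np.linalg.eigh(np.cov((Q-c).T,aweights=w)); a=np.arctan2(V[1,1],V[0,1])
    return round((a+np.pi/2)%np.pi-np.pi/2,3), m.sum(), np.round(1e3*np.sqrt(e),1)
for n,o in(("top",(0,0)),("side",(-.003,0))):
  for k,X in {"j3":(.492,.3138,.122),"j2":(.520,.2128,.122),"j1":(.547,.111,.122)}.items(): print("start",n,k,bar(f"pics/{n}0.png",n,np.add(X,(*o,0))))
  print("end",n,bar(f"pics/end_{n[0]}.png",n,np.add((.480,-.1527,.1165),(*o,0))))
E
```

```text
start top j3 (np.float64(0.191), np.int64(36), array([1.5, 9.4]))
start top j2 (np.float64(0.32), np.int64(36), array([1.4, 9.7]))
start top j1 (np.float64(0.272), np.int64(34), array([1.4, 9.4]))
end top (np.float64(-0.973), np.int64(31), array([1.3, 9.6]))
start side j3 (np.float64(0.188), np.int64(22), array([2. , 8.7]))
start side j2 (np.float64(0.336), np.int64(28), array([2.1, 8.9]))
start side j1 (np.float64(0.304), np.int64(37), array([2.2, 9.3]))
end side (np.float64(-0.988), np.int64(59), array([1.9, 9.7]))
```

The bar is at -0.98 rad and the jar yaw is about -0.09, so the cap is at about -0.89, on its stop. Handing in.

```bash
python3 - <<'E'
from h import *
r.finish_job(); print(st())
E
```

```text
the job is handed in; nothing more can be done
the job is handed in; nothing more can be done
```

I found the loose cap on the middle jar, screwed it down to its stop in the rack, and stood that jar upright in the free half of the tray. I held it until it touched the floor, then let go, and handed the job in at about 28 s.

- **Finding the loose cap:** I tried the jar farthest to the robot's left first, but turned it anticlockwise by mistake because I had the wrist sign wrong. I then turned it clockwise, and its bar stayed put, so it was tight. The middle cap turned with the fingers. I did not try the third jar, because only one was loose.
- **Cap on its stop:** While I screwed it down, the torque rose to 0.61 N m, and the two camera views put the cap at about -0.89 rad (stop at -0.9).
- **Jar in the tray:** It touched down at the expected height with about 7 N upward force on the tool. After release its top was 116 mm above the bench, as expected, and it stood within a few millimetres of the free half's middle.
- **The rest of the scene:** The two tight jars measured within about 2 mm of where they began. In the last pictures the other objects look unmoved, though I checked those only by eye. The arm was clear of everything.

The two views disagreed by up to 4 mm on jar positions, slightly more than the stated calibration. No final check failed.

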